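# Clamp a food pan with the cam lever

## Task

Slide the clamp jaw up by its upright post until the steel food pan stands square and lightly snug between the jaw's pad and the white fence, then flip the cam lever over so it snaps past centre to its far stop and the pan stays clamped. Feel for the contact: the pan is thin and must not be crushed, and the lever must not be forced; leave the bowl, spatula and bottle where they are.

Things in the scene. Friction and masses are not known exactly. Their poses are not given: they have to be found in the camera images.
- station: Aluminium bed plate, fixed, 200 (its x) x 390 (its y) x 12 mm. Origin: centre of its underside on the table; z up. The jaw slides along its +y to the fence: white plastic, 170 mm along x, top 58 mm above the table, across the bed near its +y end. The fence's inner face is set by hand, 132 to 160 mm along +y from the origin, and not measured: find it by feel.
- pan: Loose thin-walled stainless food pan, open on top, 176 (its x) x 108 (its y) x 40 mm, 0.2 to 0.4 kg, with a 7 mm rim flange at the top (outer size is over the flange). Origin: centre of its underside, on the bed (12 mm above the table). It starts slightly askew between pad and fence, touching neither; the pad slides and squares it.
- jaw (a joint): Travel of the clamp jaw along the station's +y, m, 0 to 0.095, 0 = farthest from the fence. Stiff slide: about 15 N moves it at any place, and it stays where it is left. The jaw block (70 x 80 x 28 mm, top 42 mm above the table) carries post, lever and pad.
- jaw_post (a point): Upright round steel post on the jaw block, to grasp or push, 20 mm diameter, 60 mm high. Origin: centre of its foot, 42 mm above the table (top at 102 mm); axes as the station's. It rides 68 mm behind (-y) the station origin at jaw = 0.
- pad: White pad before the jaw block, 110 (x) x 10 (y) x 42 mm, 14 to 56 mm above the table. Origin: mid front (+y) face, 12 mm above the table; axes as the station's. At station y = -30 mm when jaw = lever = 0. Sprung: yields back 6 mm at 3 N/mm, then solid. Closing the lever moves its seat 1.5 mm forward (about 4.5 N more), so before that press the pan to the fence with 1 to 5 N.
- lever_pivot (a point): Centre of the lever's vertical hinge, at the height of the lever's underside (46 mm above the table), on the jaw block 40 mm behind (-y) the post.
- lever (a joint): Cam lever angle, rad, 0 (open) to 2.0 (clamped), turning counter-clockwise seen from above. At 0 it points from the pivot in the station direction (x -0.84, y -0.54); at 1.0 (dead centre) along -y; at 2.0 (x 0.84, y -0.54). A spring holds it at 0 (about 4.2 N at the grip), easing to nothing at 1.0; past about 1.05 it snaps by itself to its stop at 2.0.
- lever_grip (a point): Black upright grip pin at the lever's free end, 16 mm diameter, 34 mm high, from 57 to 91 mm above the table. Origin: centre of its foot, 95 mm from the pivot; its x axis points outward along the lever. The lever bar below it is 14 mm wide, 8 mm thick, 49 to 57 mm above the table.
- bowl: Loose steel bowl, 120 mm across, 55 mm high; origin: centre of its underside. Bystander.
- spatula: Loose spatula lying on the table; its x axis runs along it towards the blade. Bystander.
- bottle: Loose clear bottle, 60 mm diameter, 160 mm high; origin: centre of its underside. Bystander.
Not all that is in view belongs to the job. What is shaped like the pan but purple or yellow is not meant.

How it is judged:
By the outcome, as a careful person would: the job done as asked, in the order asked, and still so for the second after the job is handed in, with the robot touching nothing.
It also fails if it takes over 72 s, if anything falls off the work surface, if the arm or the gripper's body presses on something with over 40 N, if the wrist force passes 120 N, or if a joint passes its speed limit or range.

## Robot

A 6-joint arm with a two-finger parallel gripper is mounted at the origin on the work surface. World frame = base frame: x ahead of the robot, y to its left, z up, the work surface at z = 0. Lengths are in mm, angles in rad, forces in N, time in s.
With the tool pointing down it reaches from about 425 to 1125 mm from the base axis. Payload 14.9 kg.
Tool frame: the origin (TCP) lies on the centre line of the jaws, within the pads' length; the fingertips stand 19 mm ahead of it and the grasp point (between the pads) is the TCP; z points along the fingers, x is the direction in which the jaws open and shut, and the axes are right-handed (so a half turn about z gives the same grasp; the last joint's range is limited). The gripper opens to 91 mm and grips with 3 to 60 N. Pads are 32 mm wide; open, the fingers measure 118 mm over their backs; the gripper's body (76 mm by 178 mm) begins 60 mm behind the grasp point.
Start: joints at [-1.255, 0.379, 1.734, -0, 1.028, -0.033], TCP at [239.235, -657.864, 232.932] pointing down, gripper open.
Joint ranges: [-2.77, 2.77], [-0.74, 2.19], [0, 2.66], [-1.06, 4.2], [0.31, 2.87], [-3.08, 3.08]. Speed limits (rad/s): [1.89, 1.89, 2.39, 3.14, 3.14, 3.14].

## Interface

Orientations are given as a unit quaternion [x, y, z, w].
In Python, from station import state, snapshot, job_done, cut_out, place_of gives the robot as it stands. The module is installed in compiled form; this text tells all that it offers.
- The arm moves only by the tool carry_out, never from a script. Its argument "series" is a list of rows, each an object with "slide": the shift along the world's x, y, z in mm, a list of three; "delta_rot": the turn, a rotation vector about the world's x, y, z in degrees, a list of three; "grip": the closure in counts, from 0 (fully open) to 255 (shut). A call has 1 to 20 rows; each row is the pose to reach, as a shift and turn from the pose measured when the call began; what a row does not reach only later rows make up. A row lasts 1/10 s, in which the tool goes at most 50 mm and 8.59 degrees, less where a joint would pass 70% of its speed; a pose out of reach is approached as far as the arm can. A call with a gripper value outside its range is refused whole. The fingers move at their own pace and stop on an object; the grip force is fixed at half the most. Time passes only in rows, so rows that repeat a pose let the fingers close. It gives the time, the measured TCP pose, the force and the opening at its end, in the units of the state.
- state(): the state, without advancing time (a new reading comes with each control period).
- snapshot(name): name is "side" or "top" or "wrist"; returns a dict with "image" (420x560x3 uint8, red, green, blue), "depth" (420x560 float32, mm along the optical axis (not along the pixel's ray), 0 where there is no reading), "mtx" (3x3 intrinsics, pixels), "rvec" (rotation vector, rad) and "tvec" (3), from world to camera coordinates, as OpenCV has them. Camera axes: x right, y down, z forward; pixel columns grow to the right and rows downward; lengths in mm; the calibration is good to about 2 mm. A picture is of the moment at which its call begins.
- job_done(): hands the job in, once; it reports no verdict.
Trained networks look in the newest picture that a camera, given by its name, has taken for a name from the list of things; names that differ only in an ending like _2 or _b are one class to them, and where a whole thing is asked for, a point or a joint stands for the part that bears it (a point fixed in the world has none). Each returns a list of dicts, best first, with "confidence" (0 to 1); they miss things now and then, are a little off and sometimes report something else, mostly with a low value. They report only what shows in the picture. A call takes as long as a camera call. They do not tell look-alikes from the thing itself.
- cut_out(camera, label): "region" (420x560 bool, what is visible of it) and "box" ([centre column, centre row, width, height] in pixels, round what is visible of it).
- place_of(camera, label): "location" ([column, row] in pixels: a listed point, or the origin of a listed thing).
The state is a dict: "t": time; "joint_pos": joint angles; "dq": joint speeds; "tau": joint torques, N m; "ee_pos": TCP position; "tcp_rot": TCP orientation; "ft_force": force on the tool from outside, world axes, zero at the start; "moment": the same for the moment, N m; "grip_width": opening from 0.0 (shut) to 1.0 (fully open).
Only numpy, scipy, OpenCV 4.12 (cv2) and the standard library are available. Lean on these libraries where they do the work, as an engineer would, in place of code of your own. Each camera call takes 0.05 s, during which the arm holds its last target.

## Working session

There is one attempt and no reset: what is moved stays moved. The work goes in short steps, Python scripts to look and compute and a tool call to move; the robot and the scene stay as the last step left them, time stands still between calls to the robot, and variables do not carry over. Pictures are saved under pics/ and viewed, and the job is handed in when it is done.

Besides the shell and the picture viewer there is one more tool, called as name([rows], argument=value, ...), one row to a line, values as JSON. carry_out: Moves the arm, as the interface text tells. Its arguments: {"type":"object","properties":{"series":{"type":"array"}},"required":["series"]}

```bash
mkdir -p pics
cat > h.py <<'E'
import numpy as np, cv2
from station import state, snapshot, job_done, cut_out, place_of
def cam(s):
    R=cv2.Rodrigues(np.array(s['rvec'],float))[0]; return R,np.array(s['tvec'],float).ravel(),np.array(s['mtx'],float)
def ray_z(s,px,z):
    R,t,K=cam(s); d=R.T@np.linalg.inv(K)@np.array([px[0],px[1],1.]); c=-R.T@t
    return c+d*(z-c[2])/d[2]
def dep(s,px):
    R,t,K=cam(s); u,v=int(round(px[0])),int(round(px[1])); D=s['depth'][v,u]
    return R.T@(np.linalg.inv(K)@np.array([px[0],px[1],1.])*D-t)
def proj(s,P):
    return cv2.projectPoints(np.array(P,float).reshape(-1,1,3),np.array(s['rvec'],float),np.array(s['tvec'],float),cam(s)[2],None)[0].reshape(-1,2)
def cloud(s):
    R,t,K=cam(s); D=s['depth']; v,u=np.indices(D.shape)
    p=np.stack([u,v,np.ones_like(u)],-1)@np.linalg.inv(K).T*D[...,None]
    return (p-t)@R
def save(s,n): cv2.imwrite('pics/'+n,cv2.cvtColor(s['image'],cv2.COLOR_RGB2BGR))
E
python3 - <<'E'
from h import *
Z=dict(station=0,pan=12,jaw_post=42,pad=12,lever_pivot=46,lever_grip=57,bowl=0,bottle=0,spatula=0)
for c in ['top','side']:
    s=snapshot(c); save(s,c+'1.png')
    R,t,K=cam(s); print(c,'cam at',(-R.T@t).round())
    for n,z in Z.items():
        for r in place_of(c,n)[:3]:
            print(n,round(r['confidence'],2),np.round(r['location']),ray_z(s,r['location'],z).round(1))
print(state())
E
```

```text
top cam at [ 388.    8. 1219.]
station 0.63 [259. 164.] [625.6  63.2   0. ]
pan 0.97 [328. 279.] [ 317.5 -117.3   12. ]
pan 0.9 [243. 172.] [601.4 105.6  12. ]
pan 0.63 [218. 289.] [293.6 171.1  12. ]
jaw_post 0.68 [277. 158.] [635.1  13.1  42. ]
pad 0.44 [268. 161.] [631.3  38.5  12. ]
lever_pivot 0.72 [297. 150.] [654.9 -38.   46. ]
lever_grip 0.62 [323. 183.] [ 564.4 -102.7   57. ]
bowl 0.68 [121. 181.] [583.4 437.    0. ]
bottle 0.59 [448. 199.] [ 527.3 -443.9    0. ]
spatula 0.96 [103. 267.] [352.8 478.9   0. ]
side cam at [  326. -1048.  1384.]
station 0.91 [334. 208.] [633.8  62.1  -0. ]
pan 0.86 [231. 188.] [292.8 168.6  12. ]
pan 0.79 [328. 193.] [621.4 120.2  12. ]
pan 0.59 [243. 263.] [ 316.  -138.3   12. ]
jaw_post 0.8 [341. 210.] [644.5  16.1  42. ]
pad 0.67 [336. 210.] [635.   40.9  12. ]
pad 0.35 [324. 195.] [604.8 113.5  12. ]
lever_pivot 0.87 [343. 220.] [645.4 -25.6  46. ]
lever_grip 0.65 [334. 210.] [618.6   9.1  57. ]
lever_grip 0.53 [324. 239.] [ 569.2 -104.    57. ]
bowl 0.77 [306. 131.] [586.5 445.8   0. ]
bottle 0.91 [322. 352.] [ 516.9 -443.2    0. ]
bottle 0.18 [243. 128.] [348.5 482.7   0. ]
spatula 0.81 [242. 126.] [345.5 497.1   0. ]
spatula 0.41 [325. 194.] [612.  125.1   0. ]
{'t': 1.0, 'joint_pos': array([-1.25528224e+00,  3.78888327e-01,  1.73423023e+00,  2.10618395e-05,
        1.02851100e+00, -3.33076205e-02]), 'dq': array([-9.43553323e-04, -1.82168215e-04,  2.87461527e-04, -4.59174899e-04,
        5.15284937e-06, -2.05129988e-03]), 'tau': array([-2.09119775e-03, -7.63690567e+01, -4.34752786e+01,  6.49990886e-02,
        3.89483711e-02,  4.14181201e-06]), 'ee_pos': array([ 239.2452867 , -657.83910391,  232.92493497]), 'tcp_rot': array([ 8.19078903e-01, -5.73680878e-01, -9.33721706e-06, -1.82961763e-05]), 'ft_force': array([0.08959554, 0.08494209, 0.20850011]), 'moment': array([ 0.02409469,  0.04924228, -0.01508031]), 'grip_width': 0.9977701516799284}
```

Run:
```python
import cv2
a=cv2.imread('pics/top1.png'); 
c=a[100:240,170:370]; cv2.imwrite('pics/topc.png',cv2.resize(c,None,fx=4,fy=4,interpolation=cv2.INTER_CUBIC))
a=cv2.imread('pics/side1.png'); c=a[150:270,250:410]; cv2.imwrite('pics/sidec.png',cv2.resize(c,None,fx=5,fy=5,interpolation=cv2.INTER_CUBIC))
```

```text
(no output)
```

View pics/top1.png

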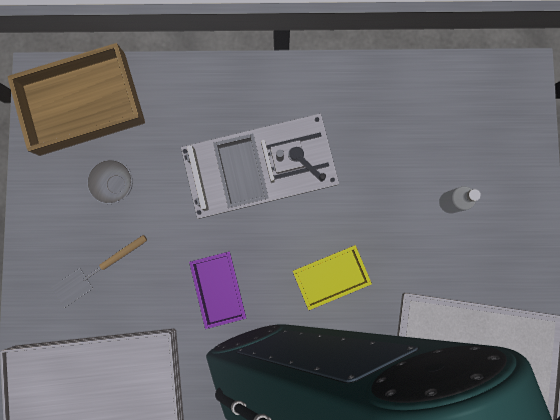

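View pics/topc.png

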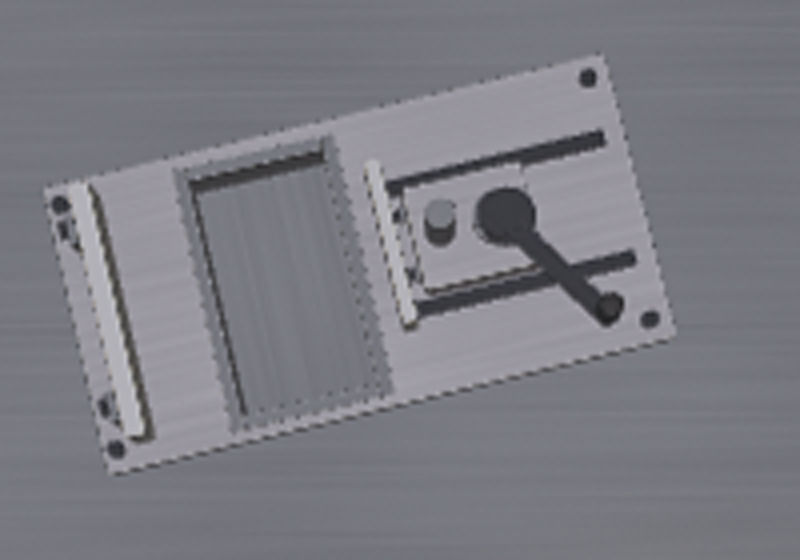

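View pics/sidec.png

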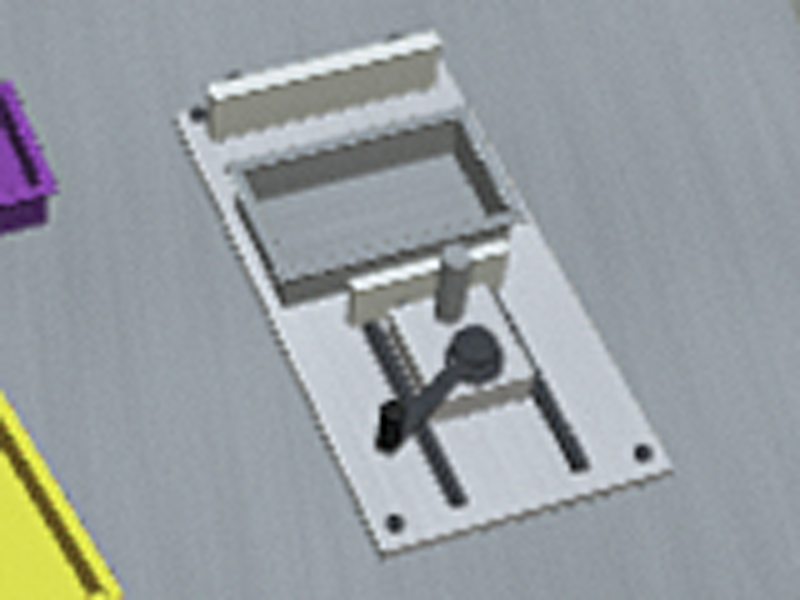

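The steel pan on the bed, top camera pixel (243,172), is the one meant. The purple tray (218,289) and the yellow tray (332,279) are look-alikes by colour. The crop confirms a grey steel pan between the pad and the white fence. Next I'll fit the station pose from its corners and the depth.

Run:
```python
from h import *
for c in ['top','side']:
    s=snapshot(c)
    if c=='top': px=[(170+x/4,100+y/4) for x,y in [(43,187),(605,57),(675,335),(112,475)]]
    else: px=[(250+x/5,150+y/5) for x,y in [(178,118),(672,470),(384,553)]]
    P=[ray_z(s,p,12) for p in px]
    for p in P: print(p.round(1))
    if c=='top':
        P=np.array(P); o=P.mean(0); y=((P[0]+P[3])-(P[1]+P[2]))/2; x=((P[0]+P[1])-(P[2]+P[3]))/2
        print(np.linalg.norm(y),np.linalg.norm(x)); print('c',o,'yaw from y',np.degrees(np.arctan2(-y[0],y[1])),np.degrees(np.arctan2(x[1],x[0])))
    m=cut_out(c,'station')[0]; print(m['confidence'],m['region'].sum())
    C=cloud(s)
    # plate-top points
    box=(C[...,0]>450)&(C[...,0]<800)&(C[...,1]>-220)&(C[...,1]<330)
    pl=box&(abs(C[...,2]-12)<3.5)
    q=C[pl][:,:2].astype(np.float32)
    print(c,len(q),np.median(C[box][:,2]),cv2.minAreaRect(q))
    # tall things: post 95-108
    for n,lo,hi in [('post',94,110),('pin',80,94),('tops 52-62',52,63),('40-46 block',40,46)]:
        b=box&(C[...,2]>lo)&(C[...,2]<hi); 
        if b.sum(): print(n,b.sum(),C[b].mean(0).round(1),np.argwhere(b).mean(0)[::-1].round(1))
```

```text
[672.7 273.3  12. ]
[ 759.4 -106.2   12. ]
[ 569.2 -150.    12. ]
[478. 225.  12.]
387.5910415264504 197.89274009210976
c [619.81308683  60.51799694  12.        ] yaw from y 13.25901640344304 13.466304096718671
0.56 7057
top 6253 1.2934143990833575 ((621.0385131835938, 62.26322937011719), (200.53515625, 389.6142272949219), 13.362143516540527)
post 53 [631.2   3.5 100. ] [281.1 154.2]
pin 40 [588.5 -74.8  88.7] [312.6 171.8]
tops 52-62 964 [603.7  94.4  55.8] [245.9 168.7]
40-46 block 378 [627.2  38.4  42.3] [267.7 160.6]
[485.9 221.5  12. ]
[ 766.5 -107.7   12. ]
[ 574.9 -153.5   12. ]Traceback (most recent call last):
  File "<stdin>", line 11, in <module>
IndexError: list index out of range
```

```bash
cat >> h.py <<'E'
O=np.array([621.,62.]);A=np.radians(13.36);X=np.array([np.cos(A),np.sin(A)]);Y=np.array([-np.sin(A),np.cos(A)])
def st(P): d=np.asarray(P)[...,:2]-O; return np.stack([d@X,d@Y],-1)
def wo(x,y): return O+x*X+y*Y
E
python3 - <<'E'
from h import *
for c in ['top','side']:
    s=snapshot(c); C=cloud(s); S=st(C)
    box=(abs(S[...,0])<105)&(abs(S[...,1])<200)
    def show(n,b):
        if b.sum(): print(c,n,b.sum(),'x',np.percentile(S[b][:,0],[2,50,98]).round(1),'y',np.percentile(S[b][:,1],[2,50,98]).round(1),'z',np.percentile(C[b][:,2],[2,50,98]).round(1))
    z=C[...,2]
    show('post',box&(z>98)&(abs(S[...,0])<40))
    show('pin',box&(z>84)&(S[...,0]<-40))
    show('hub',box&(z>46)&(z<80)&(abs(S[...,0])<25)&(S[...,1]<-75))
    show('fence',box&(z>54)&(z<62)&(S[...,1]>110))
    show('pad',box&(z>53)&(z<58)&(S[...,1]<10)&(S[...,1]>-60))
    show('pan',box&(z>47)&(z<54.5)&(S[...,1]<140)&(S[...,1]>-60))
    b=box&(z>48)&(z<54)&(S[...,1]<130)&(S[...,1]>-18)
    print(cv2.minAreaRect(S[b].astype(np.float32)))
E
```

```text
top post 41 x [-8.3  0.7  8. ] y [-64.7 -55.5 -47.4] z [ 98.1 100.  103.4]
top pin 33 x [-86.9 -80.  -72.3] y [-153.6 -146.7 -140.2] z [85.5 88.8 93.5]
top hub 199 x [-23.7  -3.1  15.1] y [-117.   -99.6  -80.2] z [46.9 56.2 62.9]
top fence 302 x [-81.3  -3.5  81.3] y [158.7 165.7 172.1] z [54.1 56.9 61.3]
top pad 142 x [-70.2  -2.4  74.7] y [-27.7 -21.3   5.3] z [53.1 54.9 57.8]
top pan 723 x [-95.6  -5.8  78.3] y [-27.   37.1 104.2] z [47.4 50.9 54.2]
((-8.295783996582031, 43.759281158447266), (122.51728057861328, 176.5308380126953), 89.50224304199219)
side post 26 x [-5.6  3.4 11.3] y [-67.9 -60.6 -50. ] z [ 98.9 102.6 106. ]
side pin 22 x [-84.1 -76.9 -69.6] y [-159.4 -150.8 -142.3] z [85.6 90.7 96.4]
side hub 128 x [-23.4  -0.7  19. ] y [-121.6 -107.2  -83.7] z [47.5 57.3 65.9]
side fence 141 x [-79.4   1.5  82.7] y [152.  161.4 170.9] z [54.1 57.7 61.5]
side pad 88 x [-89.5  -8.9  73.9] y [-41.  -20.8   5.2] z [53.  55.2 57.4]
side pan 358 x [-92.4  -4.4  81.6] y [-32.2  23.6 103.8] z [47.2 51.3 54.2]
((-5.421821594238281, 44.445411682128906), (122.05850982666016, 176.10702514648438), 89.79962158203125)
```

carry_out([
  {"slide": [24,40,0],"delta_rot": [0,0,5],"grip": 0},
  {"slide": [48,81,0],"delta_rot": [0,0,10],"grip": 0},
  {"slide": [73,122,0],"delta_rot": [0,0,15],"grip": 0},
  {"slide": [97,163,0],"delta_rot": [0,0,20],"grip": 0},
  {"slide": [121,204,0],"delta_rot": [0,0,25],"grip": 0},
  {"slide": [146,245,0],"delta_rot": [0,0,30],"grip": 0},
  {"slide": [170,286,0],"delta_rot": [0,0,35],"grip": 0},
  {"slide": [194,326,0],"delta_rot": [0,0,40],"grip": 0},
  {"slide": [218,367,0],"delta_rot": [0,0,45],"grip": 0},
  {"slide": [243,408,0],"delta_rot": [0,0,50],"grip": 0},
  {"slide": [267,449,0],"delta_rot": [0,0,55],"grip": 0},
  {"slide": [291,490,0],"delta_rot": [0,0,60],"grip": 0},
  {"slide": [316,531,0],"delta_rot": [0,0,66],"grip": 0},
  {"slide": [340,571,0],"delta_rot": [0,0,72],"grip": 0},
  {"slide": [365,612,0],"delta_rot": [0,0,78],"grip": 0},
  {"slide": [396,663,-10],"delta_rot": [0,0,83.4],"grip": 0},
  {"slide": [396,663,-30],"delta_rot": [0,0,83.4],"grip": 0},
  {"slide": [396,663,-30],"delta_rot": [0,0,83.4],"grip": 0},
])

```text
t: 3.1
ee_pos: [634.5, 6.8, 200.5]
tcp_rot: [0.993, 0.118, -0.002, -0.0]
ft_force: [-1.3, 0.3, 0.3]
grip_width: 1.0
```

Run:
```python
from h import *
from scipy.spatial.transform import Rotation as Ro
q=state(); print(q['t'],q['ee_pos'],q['ft_force'],Ro.from_quat(q['tcp_rot']).as_matrix().round(3))
s=snapshot('wrist'); save(s,'w1.png'); C=cloud(s); S=st(C)
for n,z in dict(jaw_post=42,lever_grip=57,lever_pivot=46,pad=12).items():
    for r in place_of('wrist',n)[:2]: p=ray_z(s,r['location'],z); print(n,round(r['confidence'],2),np.round(r['location']),p.round(1),st(p).round(1))
z=C[...,2]
def show(n,b):
    if b.sum(): print(n,b.sum(),'x',np.percentile(S[b][:,0],[2,50,98]).round(1),'y',np.percentile(S[b][:,1],[2,50,98]).round(1),'z',np.percentile(z[b],[2,50,98]).round(1))
show('post',(z>98)&(z<106)&(abs(S[...,0])<40)&(abs(S[...,1]+60)<40))
show('pin',(z>86)&(z<95)&(S[...,0]<-50)&(S[...,1]<-100))
show('pad',(z>53)&(z<58)&(abs(S[...,0])<50)&(S[...,1]>-50)&(S[...,1]<-10))
```

```text
3.1 [634.53043279   6.81127738 200.45737131] [-1.33935762  0.2942889   0.31550252] [[ 0.972  0.234 -0.003]
 [ 0.234 -0.972  0.   ]
 [-0.003 -0.001 -1.   ]]
jaw_post 0.88 [284. 196.] [638.3   8.4  42. ] [  4.4 -56.1]
lever_pivot 0.81 [279. 235.] [642.1 -29.6  46. ] [ -0.6 -94. ]
pad 0.67 [284. 153.] [629.2  44.8  12. ] [  4.  -18.6]
post 501 x [-8.2  1.   9.6] y [-64.6 -55.6 -47.3] z [ 99.1 102.3 103.7]
pin 125 x [-84.5 -78.2 -71.7] y [-154.3 -149.9 -145.8] z [89.3 91.2 92.6]
pad 1252 x [-48.    0.2  47.7] y [-27.8 -23.1 -18.7] z [54.5 56.3 57.7]
```

View pics/w1.png

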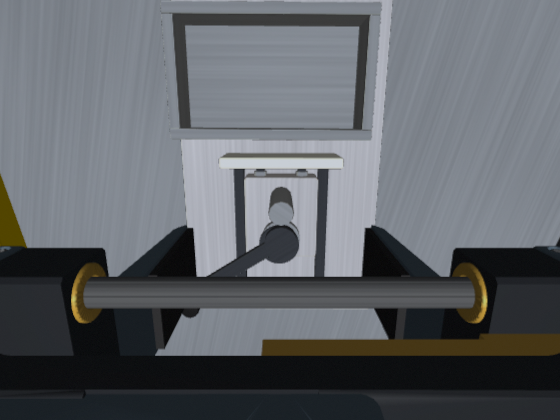

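The wrist picture shows the post top at (281,213), centred between the fingers, with the hub at (280,243) and the pad top at (281,161). That agrees with the depth, so I'll descend and grip.

carry_out([
  {"slide": [0,0,-30],"delta_rot": [0,0,0],"grip": 0},
  {"slide": [0,0,-60],"delta_rot": [0,0,0],"grip": 0},
  {"slide": [0,1,-90],"delta_rot": [0,0,0],"grip": 0},
  {"slide": [0,1,-118],"delta_rot": [0,0,0],"grip": 0},
  {"slide": [0,1,-118],"delta_rot": [0,0,0],"grip": 0},
  {"slide": [0,1,-118],"delta_rot": [0,0,0],"grip": 150},
  {"slide": [0,1,-118],"delta_rot": [0,0,0],"grip": 220},
  {"slide": [0,1,-118],"delta_rot": [0,0,0],"grip": 220},
  {"slide": [0,1,-118],"delta_rot": [0,0,0],"grip": 220},
  {"slide": [0,1,-118],"delta_rot": [0,0,0],"grip": 220},
])

```text
t: 4.35
ee_pos: [635.6, 5.1, 86.7]
tcp_rot: [0.993, 0.116, 0.001, 0.0]
ft_force: [0.2, -0.0, 0.5]
grip_width: 0.589
```

carry_out([
  {"slide": [0,2,-4],"delta_rot": [0,0,0],"grip": 220},
  {"slide": [0,2,-4],"delta_rot": [0,0,0],"grip": 220},
  {"slide": [0,2,-4],"delta_rot": [0,0,0],"grip": 220},
  {"slide": [0,2,-4],"delta_rot": [0,0,0],"grip": 220},
  {"slide": [0,2,-4],"delta_rot": [0,0,0],"grip": 220},
  {"slide": [0,2,-4],"delta_rot": [0,0,0],"grip": 220},
  {"slide": [0,2,-4],"delta_rot": [0,0,0],"grip": 220},
  {"slide": [0,2,-4],"delta_rot": [0,0,0],"grip": 220},
])

```text
t: 5.15
ee_pos: [635.8, 7.2, 82.7]
tcp_rot: [0.993, 0.116, 0.001, 0.0]
ft_force: [4.9, 1.6, -3.9]
grip_width: 0.215
```

carry_out([
  {"slide": [-0.5,2,0],"delta_rot": [0,0,0],"grip": 220},
  {"slide": [-1.2,5,0],"delta_rot": [0,0,0],"grip": 220},
  {"slide": [-1.8,7.8,0],"delta_rot": [0,0,0],"grip": 220},
  {"slide": [-2.8,11.7,0],"delta_rot": [0,0,0],"grip": 220},
  {"slide": [-3.7,15.6,0],"delta_rot": [0,0,0],"grip": 220},
  {"slide": [-4.6,19.5,0],"delta_rot": [0,0,0],"grip": 220},
  {"slide": [-5.5,23.4,0],"delta_rot": [0,0,0],"grip": 220},
  {"slide": [-6.5,27.2,0],"delta_rot": [0,0,0],"grip": 220},
  {"slide": [-7.4,31.1,0],"delta_rot": [0,0,0],"grip": 220},
  {"slide": [-8.3,35,0],"delta_rot": [0,0,0],"grip": 220},
  {"slide": [-9.2,38.9,0],"delta_rot": [0,0,0],"grip": 220},
])

```text
t: 6.25
ee_pos: [626.9, 44.6, 82.7]
tcp_rot: [0.993, 0.116, 0.001, 0.001]
ft_force: [4.9, -16.0, -5.3]
grip_width: 0.215
```

```bash
cat >> h.py <<'E'
def rep():
    q=state(); f=np.array(q['ft_force']); print('t',round(q['t'],2),'st',st(q['ee_pos']).round(2),'z',q['ee_pos'][2].round(1),'Fx,Fy st',(f[:2]@X).round(2),(f[:2]@Y).round(2),'Fz',f[2].round(2),'w',round(q['grip_width'],3))
E
python3 - <<'E'
from h import *
rep()
s=snapshot('wrist'); save(s,'w2.png'); C=cloud(s); S=st(C); z=C[...,2]
def show(n,b):
    if b.sum(): print(n,b.sum(),'x',np.percentile(S[b][:,0],[2,50,98]).round(1),'y',np.percentile(S[b][:,1],[2,50,98]).round(1),'z',np.percentile(z[b],[2,50,98]).round(1))
show('fence',(z>54)&(z<62)&(abs(S[...,0])<80)&(S[...,1]>130))
b=(z>48)&(z<54)&(abs(S[...,0])<110)&(S[...,1]>20)&(S[...,1]<150);show('pan',b); print(cv2.minAreaRect(S[b].astype(np.float32)))
show('pad',(z>54.5)&(z<58)&(abs(S[...,0])<50)&(S[...,1]>-50)&(S[...,1]<50))
rep()
E
```

```text
t 6.25 st [  1.71 -18.28] z 82.7 Fx,Fy st 1.1 -16.73 Fz -5.34 w 0.215
pan 11749 x [-95.4 -10.4  78.4] y [ 20.5  41.1 106.6] z [48.7 52.3 53.7]
((-8.6300048828125, 64.93841552734375), (89.86953735351562, 176.9467315673828), 89.99826049804688)
pad 3279 x [-47.9  -0.   47.7] y [-8.2 14.3 18.9] z [54.8 56.3 57.6]
t 6.3 st [  1.72 -17.75] z 82.6 Fx,Fy st 1.94 -13.66 Fz -5.65 w 0.214
```

View pics/w2.png

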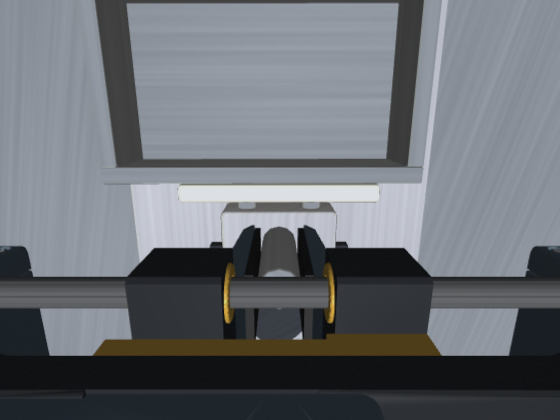

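The pan is just ahead of the pad (near rim at row 175, pad at row 192). The sliding force is about 16 N. I'll go on at a slower pace.

carry_out([
  {"slide": [-0.5,2,0],"delta_rot": [0,0,0],"grip": 220},
  {"slide": [-0.9,3.9,0],"delta_rot": [0,0,0],"grip": 220},
  {"slide": [-1.4,5.8,0],"delta_rot": [0,0,0],"grip": 220},
  {"slide": [-1.8,7.8,0],"delta_rot": [0,0,0],"grip": 220},
  {"slide": [-2.3,9.7,0],"delta_rot": [0,0,0],"grip": 220},
  {"slide": [-2.5,10.7,0],"delta_rot": [0,0,0],"grip": 220},
  {"slide": [-2.8,11.7,0],"delta_rot": [0,0,0],"grip": 220},
  {"slide": [-3,12.7,0],"delta_rot": [0,0,0],"grip": 220},
])

```text
t: 7.1
ee_pos: [624.1, 56.3, 82.6]
tcp_rot: [0.993, 0.116, 0.002, 0.002]
ft_force: [6.4, -16.3, -4.6]
grip_width: 0.216
```

Run:
```python
from h import *
rep()
s=snapshot('wrist'); save(s,'w3.png'); 
s=snapshot('top'); save(s,'t3.png'); C=cloud(s); S=st(C); z=C[...,2]
b=(z>54.5)&(z<62)&(abs(S[...,0])<80)&(S[...,1]>130)&(S[...,1]<180); print('fence',np.percentile(S[b][:,1],[2,50,98]))
im=cv2.imread('pics/t3.png')[100:240,170:370]; cv2.imwrite('pics/t3c.png',cv2.resize(im,None,fx=4,fy=4,interpolation=cv2.INTER_CUBIC))
rep()
```

```text
t 7.1 st [ 1.68 -6.27] z 82.6 Fx,Fy st 2.48 -17.38 Fz -4.56 w 0.216
fence [134.68637137 165.44920113 172.170555  ]
t 7.2 st [ 1.7  -6.18] z 82.6 Fx,Fy st 1.22 -15.91 Fz -6.15 w 0.215
```

View pics/w3.png

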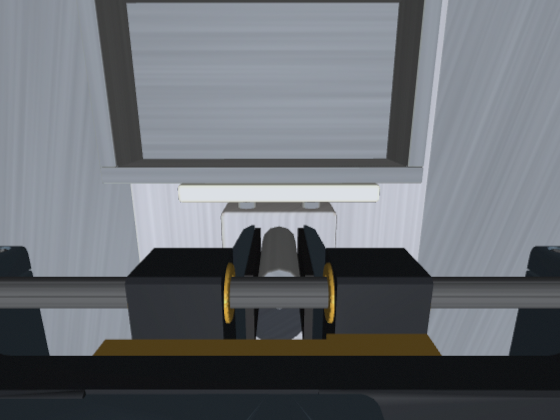

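View pics/t3c.png

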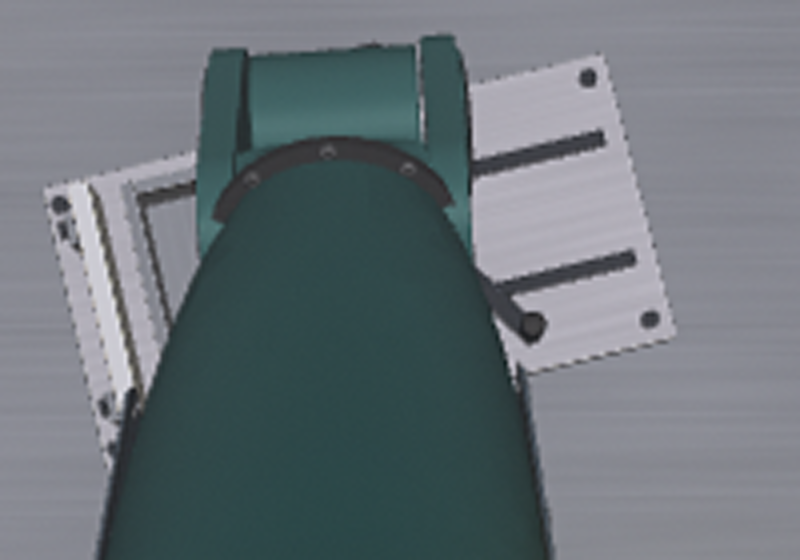

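The pan is touching the pad squarely, and about 15 mm of gap to the fence remains. I'll advance 8 mm and then creep.

carry_out([
  {"slide": [-0.2,1,0],"delta_rot": [0,0,0],"grip": 220},
  {"slide": [-0.5,2,0],"delta_rot": [0,0,0],"grip": 220},
  {"slide": [-0.7,3,0],"delta_rot": [0,0,0],"grip": 220},
  {"slide": [-0.9,3.9,0],"delta_rot": [0,0,0],"grip": 220},
  {"slide": [-1.1,4.9,0],"delta_rot": [0,0,0],"grip": 220},
  {"slide": [-1.4,5.8,0],"delta_rot": [0,0,0],"grip": 220},
  {"slide": [-1.5,6.3,0],"delta_rot": [0,0,0],"grip": 220},
  {"slide": [-1.6,6.8,0],"delta_rot": [0,0,0],"grip": 220},
  {"slide": [-1.7,7.3,0],"delta_rot": [0,0,0],"grip": 220},
])

```text
t: 8.1
ee_pos: [622.7, 62.1, 82.6]
tcp_rot: [0.993, 0.116, 0.002, 0.003]
ft_force: [5.3, -16.7, -5.8]
grip_width: 0.214
```

```bash
python3 -c "
from h import *
rep()"
```

```text
t 8.1 st [ 1.69 -0.27] z 82.6 Fx,Fy st 1.25 -17.48 Fz -5.79 w 0.214
```

carry_out([
  {"slide": [-0.2,1,0],"delta_rot": [0,0,0],"grip": 220},
  {"slide": [-0.4,1.5,0],"delta_rot": [0,0,0],"grip": 220},
  {"slide": [-0.5,2,0],"delta_rot": [0,0,0],"grip": 220},
  {"slide": [-0.6,2.5,0],"delta_rot": [0,0,0],"grip": 220},
  {"slide": [-0.7,3,0],"delta_rot": [0,0,0],"grip": 220},
  {"slide": [-0.8,3.5,0],"delta_rot": [0,0,0],"grip": 220},
])

```text
t: 8.7
ee_pos: [622.2, 64.1, 82.6]
tcp_rot: [0.993, 0.117, 0.002, 0.004]
ft_force: [5.8, -16.3, -4.2]
grip_width: 0.209
```

```bash
python3 -c "
from h import *
rep()"
```

```text
t 8.7 st [1.69 1.75] z 82.6 Fx,Fy st 1.89 -17.24 Fz -4.2 w 0.209
```

carry_out([
  {"slide": [-0.4,1.5,0],"delta_rot": [0,0,0],"grip": 220},
  {"slide": [-0.5,2,0],"delta_rot": [0,0,0],"grip": 220},
  {"slide": [-0.6,2.5,0],"delta_rot": [0,0,0],"grip": 220},
  {"slide": [-0.7,3,0],"delta_rot": [0,0,0],"grip": 220},
  {"slide": [-0.8,3.5,0],"delta_rot": [0,0,0],"grip": 220},
])

```text
t: 9.2
ee_pos: [621.8, 66.0, 82.7]
tcp_rot: [0.993, 0.117, 0.002, 0.005]
ft_force: [5.6, -16.4, -4.5]
grip_width: 0.213
```

```bash
python3 -c "
from h import *
rep()"
```

```text
t 9.2 st [1.7  3.73] z 82.7 Fx,Fy st 1.67 -17.24 Fz -4.51 w 0.213
```

carry_out([
  {"slide": [-0.4,1.5,0],"delta_rot": [0,0,0],"grip": 220},
  {"slide": [-0.5,2,0],"delta_rot": [0,0,0],"grip": 220},
  {"slide": [-0.6,2.5,0],"delta_rot": [0,0,0],"grip": 220},
  {"slide": [-0.7,3,0],"delta_rot": [0,0,0],"grip": 220},
])

```text
t: 9.6
ee_pos: [621.5, 67.5, 82.7]
tcp_rot: [0.993, 0.117, 0.002, 0.006]
ft_force: [6.5, -16.4, -5.3]
grip_width: 0.211
```

```bash
python3 -c "
from h import *
rep()"
```

```text
t 9.6 st [1.71 5.23] z 82.7 Fx,Fy st 2.55 -17.43 Fz -5.27 w 0.211
```

carry_out([
  {"slide": [-0.4,1.5,0],"delta_rot": [0,0,0],"grip": 220},
  {"slide": [-0.5,2,0],"delta_rot": [0,0,0],"grip": 220},
  {"slide": [-0.6,2.5,0],"delta_rot": [0,0,0],"grip": 220},
])

```text
t: 9.9
ee_pos: [621.2, 68.4, 82.7]
tcp_rot: [0.993, 0.117, 0.002, 0.007]
ft_force: [6.6, -16.5, -5.8]
grip_width: 0.211
```

```bash
python3 -c "
from h import *
rep()"
```

```text
t 9.9 st [1.68 6.23] z 82.7 Fx,Fy st 2.62 -17.58 Fz -5.77 w 0.211
```

carry_out([
  {"slide": [-0.4,1.5,0],"delta_rot": [0,0,0],"grip": 220},
  {"slide": [-0.5,2,0],"delta_rot": [0,0,0],"grip": 220},
  {"slide": [-0.6,2.5,0],"delta_rot": [0,0,0],"grip": 220},
])

```text
t: 10.2
ee_pos: [620.9, 69.4, 82.7]
tcp_rot: [0.993, 0.117, 0.003, 0.008]
ft_force: [5.9, -16.2, -5.3]
grip_width: 0.216
```

Run:
```python
from h import *
rep()
s=snapshot('top'); save(s,'t4.png'); im=cv2.imread('pics/t4.png')[120:220,170:270]; cv2.imwrite('pics/t4c.png',cv2.resize(im,None,fx=6,fy=6,interpolation=cv2.INTER_CUBIC))
rep()
```

```text
t 10.2 st [1.67 7.25] z 82.7 Fx,Fy st 2.01 -17.16 Fz -5.25 w 0.216
t 10.25 st [1.68 7.28] z 82.6 Fx,Fy st 2.8 -16.75 Fz -5.17 w 0.214
```

View pics/t4c.png

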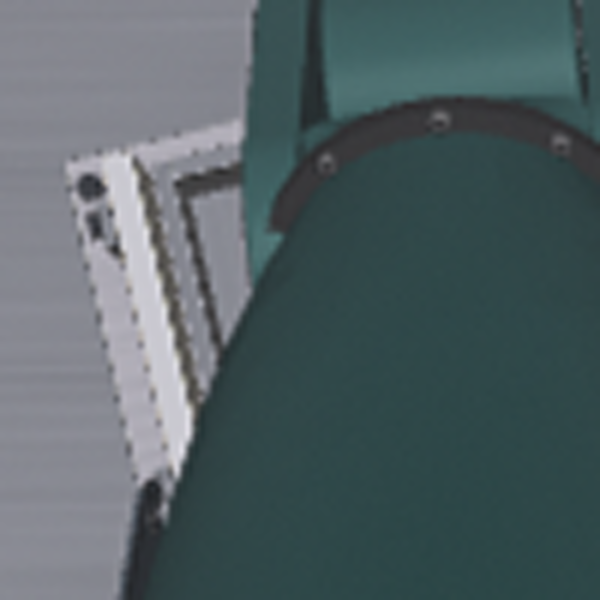

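The gap at the fence is down to a thin dark line, a few mm wide, in the crop at (185,290). The force is still at its 17.3 N baseline. I'll creep on.

carry_out([
  {"slide": [-0.4,1.5,0],"delta_rot": [0,0,0],"grip": 220},
  {"slide": [-0.4,1.9,0],"delta_rot": [0,0,0],"grip": 220},
  {"slide": [-0.5,2.3,0],"delta_rot": [0,0,0],"grip": 220},
])

```text
t: 10.55
ee_pos: [620.8, 70.2, 82.7]
tcp_rot: [0.993, 0.117, 0.003, 0.009]
ft_force: [6.5, -16.4, -5.9]
grip_width: 0.209
```

```bash
python3 -c "
from h import *
rep()"
```

```text
t 10.55 st [1.67 8.07] z 82.7 Fx,Fy st 2.5 -17.42 Fz -5.91 w 0.209
```

carry_out([
  {"slide": [-0.4,1.5,0],"delta_rot": [0,0,0],"grip": 220},
  {"slide": [-0.4,1.9,0],"delta_rot": [0,0,0],"grip": 220},
  {"slide": [-0.5,2.3,0],"delta_rot": [0,0,0],"grip": 220},
])

```text
t: 10.85
ee_pos: [620.6, 71.0, 82.7]
tcp_rot: [0.993, 0.117, 0.003, 0.01]
ft_force: [6.5, -15.6, -5.0]
grip_width: 0.216
```

```bash
python3 -c "
from h import *
rep()"
```

```text
t 10.85 st [1.68 8.87] z 82.7 Fx,Fy st 2.75 -16.72 Fz -4.98 w 0.216
```

carry_out([
  {"slide": [-0.4,1.5,0],"delta_rot": [0,0,0],"grip": 220},
  {"slide": [-0.4,1.9,0],"delta_rot": [0,0,0],"grip": 220},
  {"slide": [-0.5,2.3,0],"delta_rot": [0,0,0],"grip": 220},
])

```text
t: 11.15
ee_pos: [620.4, 71.8, 82.7]
tcp_rot: [0.993, 0.117, 0.003, 0.011]
ft_force: [6.8, -15.9, -5.7]
grip_width: 0.217
```

```bash
python3 -c "
from h import *
rep()"
```

```text
t 11.15 st [1.67 9.64] z 82.7 Fx,Fy st 2.95 -17.02 Fz -5.7 w 0.217
```

carry_out([
  {"slide": [-0.4,1.5,0],"delta_rot": [0,0,0],"grip": 220},
  {"slide": [-0.4,1.9,0],"delta_rot": [0,0,0],"grip": 220},
  {"slide": [-0.5,2.3,0],"delta_rot": [0,0,0],"grip": 220},
])

```text
t: 11.45
ee_pos: [620.2, 72.5, 82.7]
tcp_rot: [0.993, 0.117, 0.003, 0.011]
ft_force: [5.9, -16.4, -4.1]
grip_width: 0.215
```

Run:
```python
from h import *
rep()
s=snapshot('top'); save(s,'t5.png'); im=cv2.imread('pics/t5.png')[120:220,170:270]; cv2.imwrite('pics/t5c.png',cv2.resize(im,None,fx=6,fy=6,interpolation=cv2.INTER_CUBIC))
```

```text
t 11.45 st [ 1.7  10.43] z 82.7 Fx,Fy st 1.99 -17.31 Fz -4.12 w 0.215
```

View pics/t5c.png

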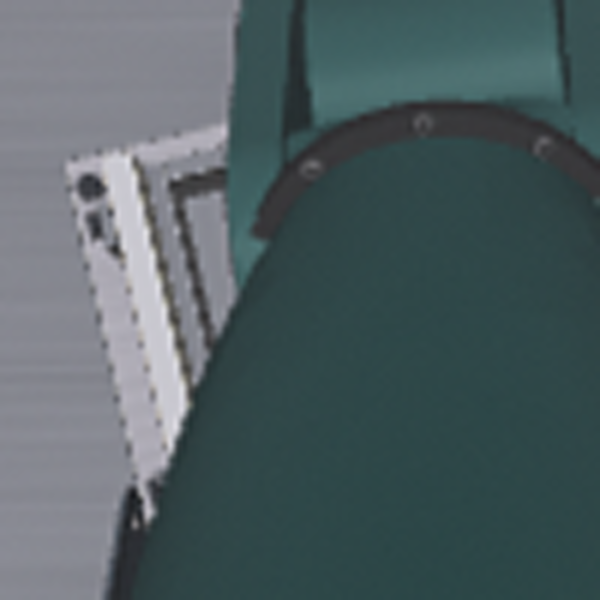

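carry_out([
  {"slide": [-0.4,1.6,0],"delta_rot": [0,0,0],"grip": 220},
  {"slide": [-0.5,2.1,0],"delta_rot": [0,0,0],"grip": 220},
])

```text
t: 11.7
ee_pos: [620.1, 73.2, 82.7]
tcp_rot: [0.993, 0.118, 0.003, 0.012]
ft_force: [6.6, -15.5, -4.9]
grip_width: 0.212
```

```bash
python3 -c "
from h import *
rep()"
```

```text
t 11.7 st [ 1.7  11.06] z 82.7 Fx,Fy st 2.85 -16.66 Fz -4.93 w 0.212
```

carry_out([
  {"slide": [-0.4,1.6,0],"delta_rot": [0,0,0],"grip": 220},
  {"slide": [-0.5,2.1,0],"delta_rot": [0,0,0],"grip": 220},
])

```text
t: 11.9
ee_pos: [619.9, 73.8, 82.7]
tcp_rot: [0.993, 0.118, 0.003, 0.013]
ft_force: [6.5, -16.1, -5.3]
grip_width: 0.212
```

```bash
python3 -c "
from h import *
rep()"
```

```text
t 11.9 st [ 1.66 11.69] z 82.7 Fx,Fy st 2.58 -17.18 Fz -5.29 w 0.212
```

carry_out([
  {"slide": [-0.4,1.6,0],"delta_rot": [0,0,0],"grip": 220},
  {"slide": [-0.5,2.1,0],"delta_rot": [0,0,0],"grip": 220},
])

```text
t: 12.1
ee_pos: [619.8, 74.3, 82.7]
tcp_rot: [0.993, 0.118, 0.003, 0.014]
ft_force: [6.2, -16.5, -5.0]
grip_width: 0.212
```

```bash
python3 -c "
from h import *
rep()"
```

```text
t 12.1 st [ 1.68 12.23] z 82.7 Fx,Fy st 2.22 -17.51 Fz -4.98 w 0.212
```

carry_out([
  {"slide": [-0.4,1.6,0],"delta_rot": [0.15,0,0],"grip": 220},
  {"slide": [-0.5,2.1,0],"delta_rot": [0.3,0,0],"grip": 220},
])

```text
t: 12.3
ee_pos: [619.7, 74.9, 82.7]
tcp_rot: [0.993, 0.118, 0.004, 0.013]
ft_force: [6.9, -16.0, -4.7]
grip_width: 0.211
```

```bash
python3 -c "
from h import *
rep()"
```

```text
t 12.3 st [ 1.71 12.82] z 82.7 Fx,Fy st 3.06 -17.15 Fz -4.73 w 0.211
```

carry_out([
  {"slide": [-0.4,1.6,0],"delta_rot": [0.15,0,0],"grip": 220},
  {"slide": [-0.5,2.1,0],"delta_rot": [0.3,0,0],"grip": 220},
])

```text
t: 12.5
ee_pos: [619.5, 75.4, 82.7]
tcp_rot: [0.993, 0.118, 0.004, 0.011]
ft_force: [6.4, -16.1, -5.4]
grip_width: 0.212
```

Run:
```python
from h import *
rep()
s=snapshot('top'); save(s,'t6.png'); im=cv2.imread('pics/t6.png')[120:220,170:270]; cv2.imwrite('pics/t6c.png',cv2.resize(im,None,fx=6,fy=6,interpolation=cv2.INTER_CUBIC))
```

```text
t 12.5 st [ 1.65 13.41] z 82.7 Fx,Fy st 2.47 -17.18 Fz -5.4 w 0.212
```

View pics/t6c.png

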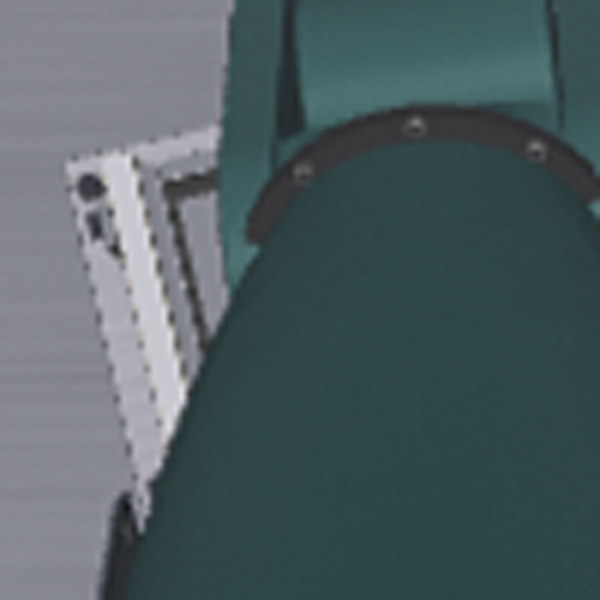

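carry_out([
  {"slide": [-0.4,1.6,0],"delta_rot": [0.1,0,0],"grip": 220},
  {"slide": [-0.5,2.1,0],"delta_rot": [0.2,0,0],"grip": 220},
])

```text
t: 12.75
ee_pos: [619.4, 75.9, 82.7]
tcp_rot: [0.993, 0.118, 0.005, 0.01]
ft_force: [7.4, -17.1, -5.1]
grip_width: 0.209
```

```bash
python3 -c "
from h import *
rep()"
```

```text
t 12.75 st [ 1.67 13.93] z 82.7 Fx,Fy st 3.28 -18.39 Fz -5.15 w 0.209
```

carry_out([
  {"slide": [-0.4,1.6,0],"delta_rot": [0.1,0,0],"grip": 220},
  {"slide": [-0.5,2.0,0],"delta_rot": [0.2,0,0],"grip": 220},
])

```text
t: 12.95
ee_pos: [619.3, 76.2, 82.7]
tcp_rot: [0.993, 0.118, 0.005, 0.009]
ft_force: [7.2, -18.7, -4.6]
grip_width: 0.214
```

```bash
python3 -c "
from h import *
rep()"
```

```text
t 12.95 st [ 1.67 14.24] z 82.7 Fx,Fy st 2.67 -19.87 Fz -4.57 w 0.214
```

Contact: the force rose from 17.2 to 18.4 and then 19.9 N over 0.8 mm, which matches the 3 N/mm pad. The pan is therefore pressed with about 2.7 N. I'll relax, open and lift clear.

carry_out([
  {"slide": [0,0,0],"delta_rot": [0,0,0],"grip": 220},
  {"slide": [0,0,0],"delta_rot": [0,0,0],"grip": 220},
  {"slide": [0,0,0],"delta_rot": [0,0,0],"grip": 220},
])

```text
t: 13.25
ee_pos: [619.4, 76.0, 82.7]
tcp_rot: [0.993, 0.118, 0.005, 0.01]
ft_force: [4.3, -2.0, -4.0]
grip_width: 0.216
```

```bash
python3 -c "
from h import *
rep()"
```

```text
t 13.25 st [ 1.66 14.03] z 82.7 Fx,Fy st 3.7 -2.89 Fz -4.04 w 0.216
```

carry_out([
  {"slide": [0,0,0],"delta_rot": [0,0,0],"grip": 150},
  {"slide": [0,0,0],"delta_rot": [0,0,0],"grip": 100},
  {"slide": [0,0,0],"delta_rot": [0,0,0],"grip": 100},
  {"slide": [0,0,0],"delta_rot": [0,0,0],"grip": 100},
  {"slide": [0,0,0],"delta_rot": [0,0,0],"grip": 100},
  {"slide": [0,0,0],"delta_rot": [0,0,0],"grip": 100},
])

```text
t: 13.85
ee_pos: [619.4, 76.1, 82.7]
tcp_rot: [0.993, 0.118, 0.005, 0.01]
ft_force: [-0.6, -0.7, -0.7]
grip_width: 0.61
```

```bash
python3 -c "
from h import *
rep()"
```

```text
t 13.85 st [ 1.67 14.12] z 82.7 Fx,Fy st -0.74 -0.53 Fz -0.67 w 0.61
```

carry_out([
  {"slide": [0,0,30],"delta_rot": [0,0,0],"grip": 100},
  {"slide": [0,0,65],"delta_rot": [0,0,0],"grip": 100},
  {"slide": [0,0,100],"delta_rot": [0,0,0],"grip": 100},
  {"slide": [-8,-40,110],"delta_rot": [-0.5,0,0],"grip": 100},
  {"slide": [-18,-80,110],"delta_rot": [-0.5,0,0],"grip": 150},
  {"slide": [-28,-120,110],"delta_rot": [-0.5,0,0],"grip": 200},
  {"slide": [-42,-160,110],"delta_rot": [-0.5,0,0],"grip": 255},
  {"slide": [-42,-178,110],"delta_rot": [-0.5,0,0],"grip": 255},
  {"slide": [-42,-178,110],"delta_rot": [-0.5,0,0],"grip": 255},
  {"slide": [-42,-178,110],"delta_rot": [-0.5,0,0],"grip": 255},
])

```text
t: 14.85
ee_pos: [577.4, -101.8, 192.7]
tcp_rot: [0.993, 0.118, 0.004, 0.014]
ft_force: [-0.3, 0.5, 0.9]
grip_width: 0.114
```

Run:
```python
from h import *
from scipy.spatial.transform import Rotation as Ro
rep(); q=state(); print(Ro.from_quat(q['tcp_rot']).as_matrix().round(3),q['joint_pos'].round(2))
for c in ['wrist','top','side']:
    s=snapshot(c); save(s,c[0]+'7.png'); C=cloud(s); S=st(C); z=C[...,2]
    def show(n,b):
        if b.sum(): print(c,n,b.sum(),'x',np.percentile(S[b][:,0],[2,50,98]).round(1),'y',np.percentile(S[b][:,1],[2,50,98]).round(1),'z',np.percentile(z[b],[2,50,98]).round(1))
    show('post',(z>98)&(z<106)&(abs(S[...,0])<30)&(abs(S[...,1]-14)<30))
    show('pin',(z>86)&(z<95)&(abs(S[...,0]+79)<30)&(abs(S[...,1]+77)<30))
    show('pad',(z>54.5)&(z<58)&(abs(S[...,0])<50)&(S[...,1]>30)&(S[...,1]<65))
    show('fence',(z>55)&(z<60)&(abs(S[...,0])<80)&(S[...,1]>140)&(S[...,1]<190))
    for n,zz in [('lever_grip',57),('lever_pivot',46),('jaw_post',42)]:
        for r in place_of(c,n)[:2]: p=ray_z(s,r['location'],zz); print(n,round(r['confidence'],2),np.round(r['location']),st(p).round(1))
```

```text
t 14.85 st [ -80.3 -149.3] z 192.7 Fx,Fy st -0.21 0.55 Fz 0.87 w 0.114
[[ 0.972  0.234  0.012]
 [ 0.234 -0.972 -0.027]
 [ 0.006  0.029 -1.   ]] [-0.2   0.25  2.   -0.03  0.88 -0.42]
wrist pin 379 x [-86.3 -79.2 -72.6] y [-84.4 -77.4 -70.6] z [89.7 91.4 93. ]
lever_grip 0.57 [282. 110.] [-77.7 -75.3]
lever_grip 0.53 [382.  44.] [ -1.2 -25.7]
lever_pivot 0.94 [378.  45.] [ -0.9 -24.4]
top post 39 x [-8.8  0.4  9.5] y [ 6.6 14.6 22. ] z [ 98.1 100.7 104.9]
top pin 17 x [-85.4 -78.1 -72.6] y [-79.1 -74.8 -70.6] z [87.1 90.4 93.6]
top pad 72 x [-47.8  -4.8  41.2] y [41.4 47.  56.8] z [54.6 55.7 57.5]
top fence 252 x [-76.5  -2.9  77. ] y [155.4 165.4 172.1] z [55.1 57.  59.8]
lever_grip 0.76 [294. 187.] [-86.6 -73.6]
lever_pivot 0.65 [270. 154.] [ 15.  -33.8]
jaw_post 0.97 [250. 165.] [-0.8 23.7]
side pin 18 x [-83.6 -75.8 -69.2] y [-88.4 -79.5 -71.2] z [86.5 89.5 92.4]
side fence 61 x [-79.1 -42.4  -5.6] y [143.3 159.  170. ] z [55.1 57.  59.9]
lever_grip 0.59 [319. 220.] [-76.  -76.1]
lever_pivot 0.71 [334. 206.] [ -3.4 -31. ]
jaw_post 0.56 [335. 206.] [  2.  -25.8]
jaw_post 0.45 [330. 196.] [ 2.2 18.7]
```

View pics/w7.png

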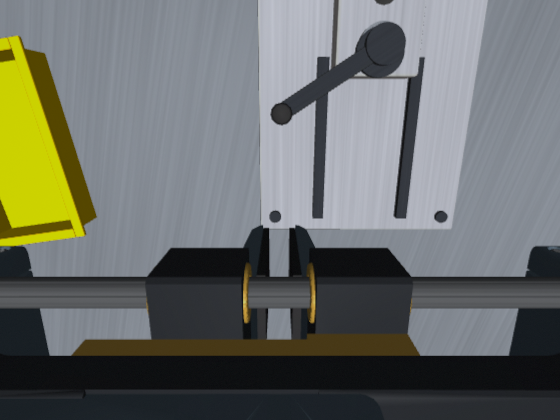

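View pics/s7.png

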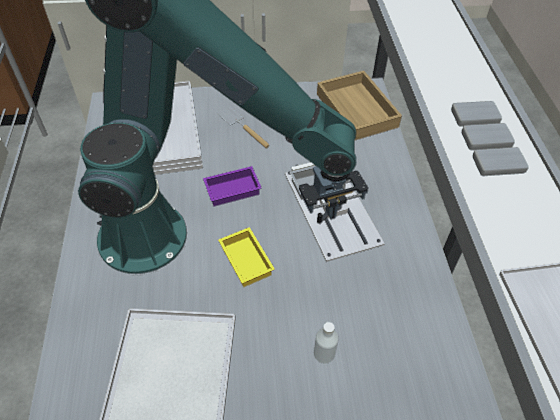

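The pin is at station (-79,-77) by wrist depth, exactly where the jaw travel predicts. In the wrist view it is at (282,113), with the hub at (380,48). I'll work out the push arc for the closed finger's back.

```bash
cat >> h.py <<'E'
from scipy.spatial.transform import Rotation as Ro
PV=np.array([0.9,-26.0])
def tgt(th,gap,z,phi=None):
    a=np.radians(-147.3)+th; p=PV+95*np.array([np.cos(a),np.sin(a)]); n_=np.array([-np.sin(a),np.cos(a)])
    c=p-(21.5+gap)*n_; w=wo(*c)
    yaw=(np.arctan2(n_[1],n_[0]) if phi is None else phi)+A
    M=np.array([[np.cos(yaw),np.sin(yaw),0],[np.sin(yaw),-np.cos(yaw),0],[0,0,-1.]])
    return np.array([w[0],w[1],z]),Ro.from_matrix(M)
def rows(T):
    q=state(); p0=np.array(q['ee_pos']); r0=Ro.from_quat(q['tcp_rot'])
    for P,R in T: print((P-p0).round(1).tolist(), np.degrees((R*r0.inv()).as_rotvec()).round(1).tolist())
E
python3 - <<'E'
from h import *
rows([tgt(0,12,193),tgt(0,12,85)])
E
```

```text
[-39.5, 93.6, 0.3] [1.7, -0.1, -57.5]
[-39.5, 93.6, -107.7] [1.7, -0.1, -57.5]
```

carry_out([
  {"slide": [-5,12,0],"delta_rot": [0.2,0,-7],"grip": 255},
  {"slide": [-10,24,0],"delta_rot": [0.4,0,-14],"grip": 255},
  {"slide": [-15,36,0],"delta_rot": [0.6,0,-21],"grip": 255},
  {"slide": [-20,47,0],"delta_rot": [0.8,0,-28],"grip": 255},
  {"slide": [-25,59,0],"delta_rot": [1,0,-35],"grip": 255},
  {"slide": [-30,70,0],"delta_rot": [1.2,0,-42],"grip": 255},
  {"slide": [-35,82,0],"delta_rot": [1.5,0,-49.5],"grip": 255},
  {"slide": [-39.5,93.6,0],"delta_rot": [1.7,0,-57.5],"grip": 255},
  {"slide": [-39.5,93.6,0],"delta_rot": [1.7,0,-57.5],"grip": 255},
  {"slide": [-39.5,93.6,0],"delta_rot": [1.7,0,-57.5],"grip": 255},
])

```text
t: 16.45
ee_pos: [538.0, -8.3, 192.8]
tcp_rot: [0.928, -0.372, -0.001, 0.0]
ft_force: [0.8, 0.6, -0.1]
grip_width: 0.001
```

Run:
```python
from h import *
rep(); rows([tgt(0,12,193),tgt(0,12,85)])
s=snapshot('wrist'); save(s,'w8.png')
```

```text
t 16.45 st [-96.98 -49.26] z 192.8 Fx,Fy st 0.87 0.42 Fz -0.09 w 0.001
[-0.2, 0.1, 0.2] [-0.0, -0.1, -0.3]
[-0.2, 0.1, -107.8] [-0.0, -0.1, -0.3]
```

View pics/w8.png

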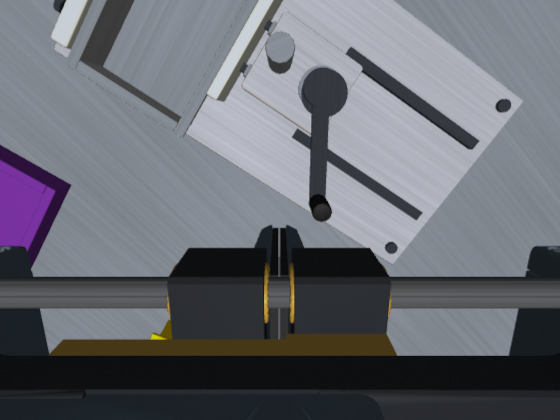

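The pin is at (320,210), to the right of the closed fingers at (278,240), and the lever bar is clear. Descending now.

carry_out([
  {"slide": [0,0,-35],"delta_rot": [0,0,0],"grip": 255},
  {"slide": [0,0,-70],"delta_rot": [0,0,0],"grip": 255},
  {"slide": [0,0,-100],"delta_rot": [0,0,0],"grip": 255},
  {"slide": [0,0,-108],"delta_rot": [0,0,0],"grip": 255},
  {"slide": [0,0,-108],"delta_rot": [0,0,0],"grip": 255},
  {"slide": [0,0,-108],"delta_rot": [0,0,0],"grip": 255},
])

```text
t: 17.1
ee_pos: [539.0, -8.8, 85.9]
tcp_rot: [0.928, -0.372, -0.0, 0.0]
ft_force: [0.5, -0.2, 0.0]
grip_width: 0.004
```

Run:
```python
from h import *
rep(); s=snapshot('wrist'); save(s,'w9.png')
rows([tgt(0,g,85) for g in (6,3,0)]); print()
rows([tgt(t,0,85) for t in np.arange(0.05,0.61,0.05)])
```

```text
t 17.1 st [-96.18 -49.92] z 85.9 Fx,Fy st 0.45 -0.35 Fz 0.04 w 0.004
[3.0, -3.7, -1.2] [-0.0, 0.0, -0.3]
[5.2, -5.8, -1.2] [-0.0, 0.0, -0.3]
[7.3, -7.8, -1.2] [-0.0, 0.0, -0.3]

[10.1, -11.8, -1.2] [-0.0, 0.0, 2.6]
[13.1, -15.7, -1.2] [-0.0, 0.0, 5.4]
[16.2, -19.4, -1.2] [-0.0, 0.0, 8.3]
[19.6, -22.9, -1.2] [-0.0, 0.0, 11.1]
[23.1, -26.3, -1.2] [-0.0, 0.0, 14.0]
[26.8, -29.5, -1.2] [-0.0, 0.0, 16.9]
[30.6, -32.5, -1.2] [-0.0, 0.0, 19.7]
[34.6, -35.3, -1.2] [-0.0, 0.0, 22.6]
[38.7, -37.9, -1.2] [-0.0, 0.0, 25.5]
[42.9, -40.3, -1.2] [-0.0, 0.0, 28.3]
[47.3, -42.5, -1.2] [-0.0, 0.0, 31.2]
[51.7, -44.5, -1.2] [-0.0, 0.0, 34.1]
```

View pics/w9.png

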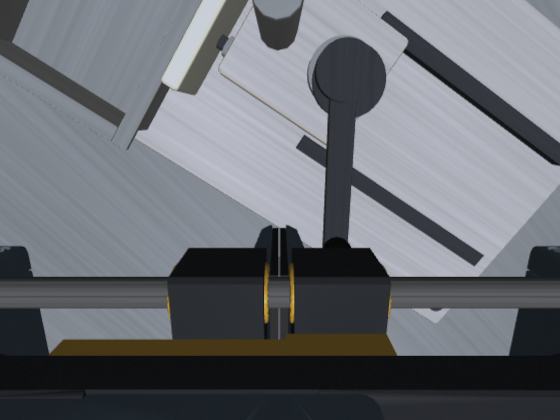

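carry_out([
  {"slide": [3,-3.7,0],"delta_rot": [0,0,0],"grip": 255},
  {"slide": [5.2,-5.8,0],"delta_rot": [0,0,0],"grip": 255},
  {"slide": [7.3,-7.8,0],"delta_rot": [0,0,0],"grip": 255},
  {"slide": [8.7,-9.8,0],"delta_rot": [0,0,1],"grip": 255},
  {"slide": [10.1,-11.8,0],"delta_rot": [0,0,2.6],"grip": 255},
  {"slide": [11.6,-13.7,0],"delta_rot": [0,0,4],"grip": 255},
  {"slide": [13.1,-15.7,0],"delta_rot": [0,0,5.4],"grip": 255},
])

```text
t: 17.85
ee_pos: [552.2, -24.4, 86.2]
tcp_rot: [0.945, -0.327, -0.0, -0.0]
ft_force: [-2.7, 3.8, 2.9]
grip_width: 0.006
```

Run:
```python
from h import *
rep(); s=snapshot('wrist'); save(s,'w10.png'); C=cloud(s); S=st(C); z=C[...,2]
b=(z>51)&(z<60)&(np.hypot(S[...,0]-PV[0],S[...,1]-PV[1])>30)&(np.hypot(S[...,0]-PV[0],S[...,1]-PV[1])<80)&(S[...,1]<-28)
d=S[b]-PV; a=np.arctan2(d[:,1],d[:,0]); print(b.sum(),'theta',np.median(a)-np.radians(-147.3))
```

```text
t 17.85 st [-86.91 -68.2 ] z 86.2 Fx,Fy st -1.73 4.34 Fz 2.93 w 0.006
2372 theta 0.05065979691860534
```

View pics/w10.png

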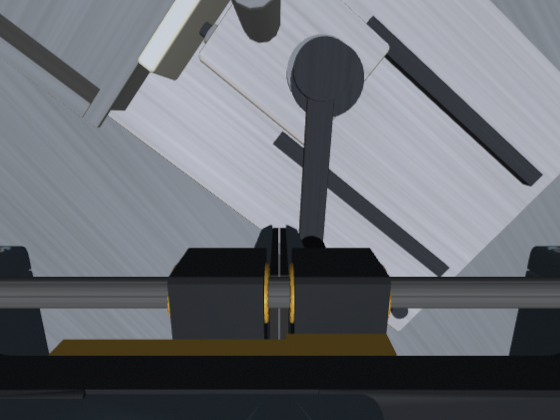

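Contact at 4.6 N, as expected, and the lever is starting to turn (about 0.05 rad; the pin touches the finger at (312,242)). Following the arc.

Run:
```python
from h import *
rows([tgt(t,0,86) for t in np.arange(0.15,0.901,0.05)])
```

```text
[2.9, -3.5, -0.3] [-0.0, -0.0, 2.7]
[6.2, -7.0, -0.3] [-0.0, -0.0, 5.6]
[9.8, -10.4, -0.3] [-0.0, -0.0, 8.4]
[13.4, -13.6, -0.3] [-0.0, -0.0, 11.3]
[17.3, -16.6, -0.3] [-0.0, -0.0, 14.1]
[21.2, -19.4, -0.3] [-0.0, -0.0, 17.0]
[25.4, -22.0, -0.3] [-0.0, -0.0, 19.9]
[29.6, -24.4, -0.3] [-0.0, -0.0, 22.7]
[34.0, -26.6, -0.3] [-0.0, -0.0, 25.6]
[38.4, -28.6, -0.3] [-0.0, -0.0, 28.5]
[43.0, -30.3, -0.3] [-0.0, -0.0, 31.3]
[47.6, -31.8, -0.3] [-0.0, -0.0, 34.2]
[52.3, -33.1, -0.3] [-0.0, -0.0, 37.1]
[57.1, -34.1, -0.3] [-0.0, -0.0, 39.9]
[61.9, -34.9, -0.3] [-0.0, -0.0, 42.8]
[66.7, -35.5, -0.3] [-0.0, -0.0, 45.7]
```

carry_out([
  {"slide": [2.9,-3.5,0],"delta_rot": [0,0,2.7],"grip": 255},
  {"slide": [6.2,-7,0],"delta_rot": [0,0,5.6],"grip": 255},
  {"slide": [9.8,-10.4,0],"delta_rot": [0,0,8.4],"grip": 255},
  {"slide": [13.4,-13.6,0],"delta_rot": [0,0,11.3],"grip": 255},
  {"slide": [17.3,-16.6,0],"delta_rot": [0,0,14.1],"grip": 255},
  {"slide": [21.2,-19.4,0],"delta_rot": [0,0,17],"grip": 255},
  {"slide": [25.4,-22,0],"delta_rot": [0,0,19.9],"grip": 255},
  {"slide": [29.6,-24.4,0],"delta_rot": [0,0,22.7],"grip": 255},
  {"slide": [34,-26.6,0],"delta_rot": [0,0,25.6],"grip": 255},
  {"slide": [38.4,-28.6,0],"delta_rot": [0,0,28.5],"grip": 255},
  {"slide": [43,-30.3,0],"delta_rot": [0,0,31.3],"grip": 255},
  {"slide": [47.6,-31.8,0],"delta_rot": [0,0,34.2],"grip": 255},
])

```text
t: 19.1
ee_pos: [599.9, -56.7, 86.2]
tcp_rot: [0.999, -0.032, -0.0, 0.0]
ft_force: [-3.0, 0.3, 2.7]
grip_width: 0.006
```

Run:
```python
from h import *
rep(); s=snapshot('wrist'); save(s,'w11.png'); C=cloud(s); S=st(C); z=C[...,2]
r=np.hypot(S[...,0]-PV[0],S[...,1]-PV[1])
b=(z>51)&(z<60)&(r>30)&(r<80)&(S[...,1]<-28)
d=S[b]-PV; a=np.arctan2(d[:,1],d[:,0]); print(b.sum(),'theta',np.median(a)-np.radians(-147.3))
rows([tgt(t,0,86) for t in np.arange(0.7,1.161,0.04)])
```

```text
t 19.1 st [ -47.94 -110.66] z 86.2 Fx,Fy st -2.85 0.99 Fz 2.66 w 0.006
2376 theta 0.6464025889146554
[-0.6, 0.5, -0.3] [0.0, -0.0, -0.3]
[3.2, -0.5, -0.3] [0.0, -0.0, 2.0]
[7.0, -1.4, -0.3] [0.0, -0.0, 4.3]
[10.8, -2.2, -0.3] [0.0, -0.0, 6.6]
[14.7, -2.7, -0.3] [0.0, -0.0, 8.9]
[18.5, -3.2, -0.3] [0.0, -0.0, 11.2]
[22.4, -3.4, -0.3] [0.0, -0.0, 13.4]
[26.3, -3.6, -0.3] [0.0, -0.0, 15.7]
[30.2, -3.5, -0.3] [0.0, -0.0, 18.0]
[34.1, -3.3, -0.3] [0.0, -0.0, 20.3]
[38.0, -3.0, -0.3] [0.0, -0.0, 22.6]
[41.9, -2.5, -0.3] [0.0, -0.0, 24.9]
```

View pics/w11.png

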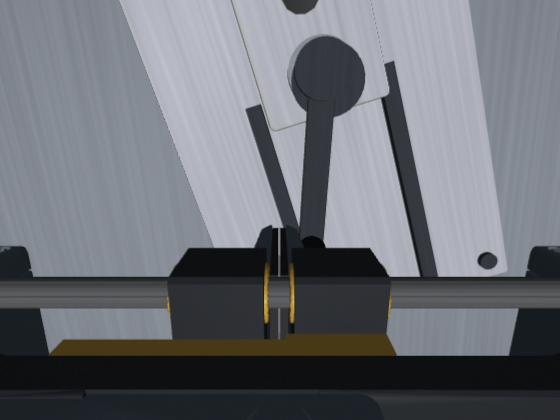

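The lever is at about 0.65–0.70 rad and the force has eased to 3 N, as the spring should. Now I'll take it gently over centre.

carry_out([
  {"slide": [3.2,-0.5,0],"delta_rot": [0,0,2],"grip": 255},
  {"slide": [7,-1.4,0],"delta_rot": [0,0,4.3],"grip": 255},
  {"slide": [10.8,-2.2,0],"delta_rot": [0,0,6.6],"grip": 255},
  {"slide": [14.7,-2.7,0],"delta_rot": [0,0,8.9],"grip": 255},
  {"slide": [18.5,-3.2,0],"delta_rot": [0,0,11.2],"grip": 255},
  {"slide": [22.4,-3.4,0],"delta_rot": [0,0,13.4],"grip": 255},
  {"slide": [26.3,-3.6,0],"delta_rot": [0,0,15.7],"grip": 255},
  {"slide": [30.2,-3.5,0],"delta_rot": [0,0,18],"grip": 255},
  {"slide": [33,-3.4,0],"delta_rot": [0,0,19.6],"grip": 255},
  {"slide": [35.5,-3.2,0],"delta_rot": [0,0,21],"grip": 255},
])

```text
t: 20.15
ee_pos: [636.3, -60.2, 86.2]
tcp_rot: [0.988, 0.152, -0.0, 0.0]
ft_force: [0.5, 0.5, 0.3]
grip_width: -0.001
```

Run:
```python
from h import *
rep(); s=snapshot('wrist'); save(s,'w12.png'); C=cloud(s); S=st(C); z=C[...,2]
r=np.hypot(S[...,0]-PV[0],S[...,1]-PV[1])
b=(z>51)&(z<60)&(r>30)&(r<80)&(S[...,1]<-28)
d=S[b]-PV; a=np.arctan2(d[:,1],d[:,0]); print(b.sum(),'theta',np.median(a)-np.radians(-147.3))
rows([tgt(t,0,86) for t in np.arange(1.08,1.25,0.03)])
```

```text
t 20.15 st [ -13.32 -122.45] z 86.2 Fx,Fy st 0.63 0.36 Fz 0.26 w -0.001
2367 theta 1.0297103477495917
[0.0, 0.1, -0.3] [0.0, 0.0, 0.3]
[2.9, 0.4, -0.3] [0.0, 0.0, 2.1]
[5.8, 0.8, -0.3] [0.0, 0.0, 3.8]
[8.7, 1.3, -0.3] [0.0, 0.0, 5.5]
[11.6, 1.8, -0.3] [0.0, 0.0, 7.2]
[14.4, 2.5, -0.3] [0.0, 0.0, 8.9]
```

View pics/w12.png

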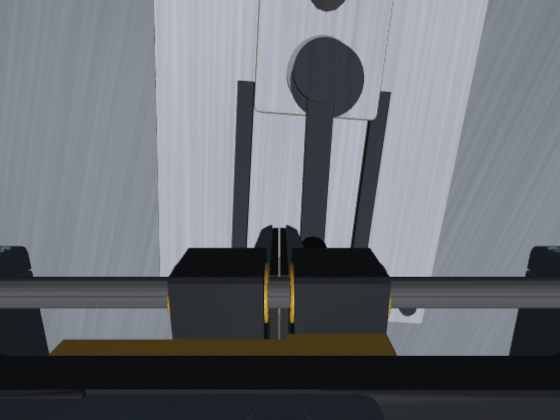

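Right at dead centre (about 1.03 rad) and the force is near zero. A few more mm.

carry_out([
  {"slide": [2,0.3,0],"delta_rot": [0,0,1.3],"grip": 255},
  {"slide": [4,0.6,0],"delta_rot": [0,0,2.6],"grip": 255},
  {"slide": [5.8,0.8,0],"delta_rot": [0,0,3.8],"grip": 255},
  {"slide": [5.8,0.8,0],"delta_rot": [0,0,3.8],"grip": 255},
  {"slide": [5.8,0.8,0],"delta_rot": [0,0,3.8],"grip": 255},
])

```text
t: 20.7
ee_pos: [642.4, -59.3, 86.3]
tcp_rot: [0.983, 0.186, 0.0, 0.0]
ft_force: [0.6, 0.2, -0.2]
grip_width: 0.006
```

Run:
```python
from h import *
rep(); s=snapshot('wrist'); save(s,'w13.png'); C=cloud(s); S=st(C); z=C[...,2]
r=np.hypot(S[...,0]-PV[0],S[...,1]-PV[1])
b=(z>51)&(z<60)&(r>30)&(r<80)&(S[...,1]<-28)
d=S[b]-PV; a=np.arctan2(d[:,1],d[:,0]); print(b.sum(),'theta',np.median(a)-np.radians(-147.3))
```

```text
t 20.7 st [  -7.19 -123.01] z 86.3 Fx,Fy st 0.63 0.07 Fz -0.21 w 0.006
2597 theta 1.9891656620591327
```

View pics/w13.png

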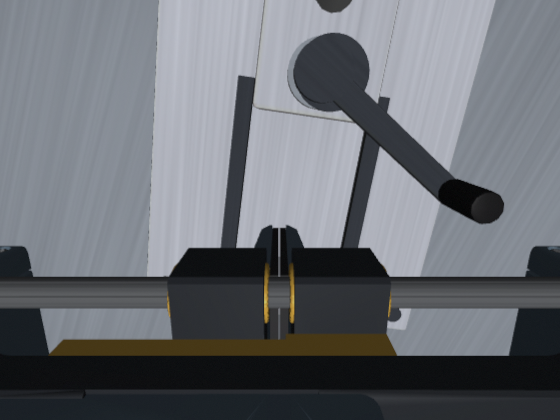

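The lever snapped to 1.99 rad, with the pin at (485,207) well clear of the fingers. Lifting and retreating for a final check.

carry_out([
  {"slide": [-2,0,30],"delta_rot": [0,0,0],"grip": 255},
  {"slide": [-2,0,65],"delta_rot": [0,0,0],"grip": 255},
  {"slide": [-2,0,100],"delta_rot": [0,0,0],"grip": 255},
  {"slide": [-10,-20,140],"delta_rot": [0,0,0],"grip": 255},
  {"slide": [-40,-50,160],"delta_rot": [0,0,0],"grip": 255},
  {"slide": [-70,-85,170],"delta_rot": [0,0,0],"grip": 255},
  {"slide": [-100,-120,170],"delta_rot": [0,0,0],"grip": 255},
  {"slide": [-120,-160,170],"delta_rot": [0,0,0],"grip": 255},
  {"slide": [-140,-200,170],"delta_rot": [0,0,0],"grip": 255},
  {"slide": [-150,-240,170],"delta_rot": [0,0,0],"grip": 255},
  {"slide": [-150,-240,170],"delta_rot": [0,0,0],"grip": 255},
])

```text
t: 21.85
ee_pos: [491.1, -302.9, 256.5]
tcp_rot: [0.983, 0.184, 0.0, 0.001]
ft_force: [0.6, -0.8, 0.5]
grip_width: 0.006
```

Run:
```python
from h import *
rep()
for c in ['top','side']:
    s=snapshot(c); save(s,c[0]+'14.png'); C=cloud(s); S=st(C); z=C[...,2]
    def show(n,b):
        if b.sum(): print(c,n,b.sum(),'x',np.percentile(S[b][:,0],[2,50,98]).round(1),'y',np.percentile(S[b][:,1],[2,50,98]).round(1),'z',np.percentile(z[b],[2,50,98]).round(1))
    show('post',(z>98)&(z<106)&(abs(S[...,0])<30)&(abs(S[...,1]-14)<30))
    show('pin',(z>84)&(z<95)&(abs(S[...,0]-80)<30)&(abs(S[...,1]+77)<30))
    show('pan+',(z>47)&(z<54)&(abs(S[...,0])<110)&(S[...,1]>58)&(S[...,1]<150))
    for n in ['bowl','bottle','spatula']:
        for r in place_of(c,n)[:1]: print(n,round(r['confidence'],2),ray_z(s,r['location'],0).round(0))
im=cv2.imread('pics/t14.png')[100:240,170:370]; cv2.imwrite('pics/t14c.png',cv2.resize(im,None,fx=4,fy=4,interpolation=cv2.INTER_CUBIC))
im=cv2.imread('pics/s14.png')[150:270,250:410]; cv2.imwrite('pics/s14c.png',cv2.resize(im,None,fx=5,fy=5,interpolation=cv2.INTER_CUBIC))
```

```text
t 21.85 st [-210.66 -324.98] z 256.5 Fx,Fy st 0.45 -0.91 Fz 0.47 w 0.006
top post 45 x [-8.8  0.1  9.5] y [ 6.7 14.  22.5] z [ 98.5 101.  103.8]
top pin 32 x [73.6 80.5 87.7] y [-82.4 -76.1 -69.3] z [85.  89.2 91.9]
top pan+ 274 x [-96.2   1.6  78.4] y [ 58.1 100.9 149.7] z [47.4 50.7 53.7]
bowl 0.69 [576. 444.   0.]
spatula 0.56 [354. 479.   0.]
side pin 19 x [75.2 81.2 90.6] y [-89.7 -80.7 -74.1] z [84.6 88.5 93.7]
side pan+ 13 x [-84.9 -71.1  81.9] y [134.1 147.7 149.5] z [48.  50.6 53.1]
bowl 0.69 [573. 440.   0.]
bottle 0.72 [ 518. -443.    0.]
```

View pics/t14c.png

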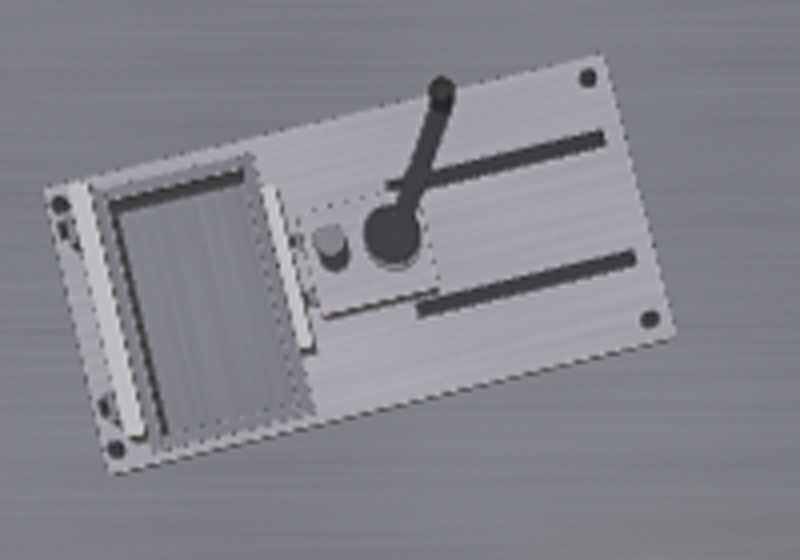

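View pics/s14c.png

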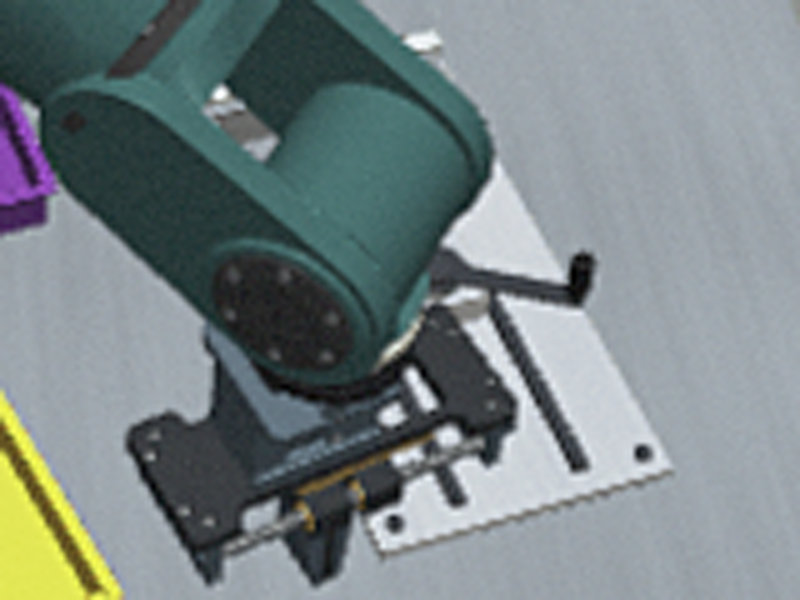

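The top crop shows the pan square between the fence (110,320) and the pad (290,270), with the lever at its far stop, pin at (441,92). The side crop shows the lever over as well. The bystanders are where they were, within the networks' noise. Handing in.

```bash
python3 -c "
from station import job_done
print(job_done())"
```

```text
the job is handed in; nothing more can be done
None
```

The pan is clamped: the jaw holds it square against the fence and the cam lever is over at its far stop. I handed the job in at about 22 s; no verdict was reported.

- **Jaw:** I slid it about 70 mm by the gripped post. The sliding force was steady at about 17.2 N, then rose to 19.9 N over the last 0.8 mm. I took that as fence contact with about 2.7 N on the pan, let go there, and the force dropped to near zero.
- **Lever:** I pushed the grip pin along its arc with the closed fingers. The force was about 4.6 N at first and near zero at dead centre. The lever then snapped over by itself to 1.99 rad by wrist-camera depth, and the top and side views also show it over.
- **Last checks:** The post stayed within about 1 mm of where I left it, and the arm was clear of everything with the wrist force near zero.
- **Bystanders:** The bowl, spatula and bottle are where they were. The bowl readings shifted by 7–14 mm, which I put down to detector noise because the arm never came near it. In the last pictures the bottle was found only from the side and the spatula only from the top.
- **Not measured directly:** The clamping force after the snap was not measured. The pan's squareness I judged from the top picture only.

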